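Press a label holder home behind the lip of the parts rack

TASK

Press the dispenser's treadle down to its stop and keep it there a moment, so that a label holder is pushed out from under the hood. Then pick the holder up, set it on the ledge of the parts rack and push its tongue under the lip, roughly in the middle, against the hidden spring until its body is fully home, square against the lip. Finish while still holding it there, pressed home in the gripper (let go and the spring would push it out), and do not shove the other things on the bench about.

Things in the scene. Friction and masses are not known exactly. Their poses are not given: they have to be found in the camera images.
- dispenser: Fixed treadle dispenser, steel base 172x134x6 mm. Origin on the bench under the hood's mouth, on the centre line of the raised track (40 mm wide, top 14 mm over the bench); x points into the hood, away from the robot, y left. Grey hood: x 0 to 85, 58 wide, 62 mm high. Open apron of the track: x -75 to 0, with a 6 mm high end stop at its front. Treadle on the hood's right (-y).
- pusher (a joint): Pusher under the hood, coupled to the treadle, m: 0 drawn back, 0.060 at the treadle's stop. It slides the holder about 60 mm towards the robot (-x of the dispenser) and draws back when the treadle springs up; the holder then stays on the apron, clear of the hood, its body's centre about 40 mm in front of the mouth.
- treadle_pad (a point): Where to press: top of the sprung treadle plate (aluminium, 82x50x5 mm, rubber ribs), 14 mm from its free end, 68 mm from its hinge. Released, the plate rises towards the robot at 0.35 rad and the point is about 42 mm over the bench; at the stop it is level and the point is 19 mm over the bench, at x = 14, y = -67 mm in the dispenser's frame.
- treadle (a joint): Treadle angle, rad: 0 released (up), 0.35 pressed to the stop. The spring asks about 3 N at the pad to start and 8 N at the stop.
- label_holder: Grey plastic label holder, about 50 g: hollow body 24 deep (x), 48 wide (y), 36 mm high, paper card in front (-x); a tongue 40 wide, 4 thick sticks out 16 mm behind (+x), flush with the underside. Origin: centre of the body's underside, z up. Grip from above across the cheeks (48 mm, along y). Starts on the track under the hood, front face 8 mm inside the mouth, out of reach.
- lip (a point): Fixed parts rack (board 160x190x18 mm, tray on it, 63 mm high): point on the ledge (board top, 18 mm over the bench) at the front face of the lip, in its middle. x points in under the lip, y left, z up. Ledge: 60 mm towards the robot, 190 wide. Lip: 160 wide, 6 thick, lower edge 8 mm over the ledge. Holder home = its body's back face on the lip: origin at x = -12, z = 0 mm here.
- spring_bar (a joint): Hidden spring bar behind the lip, 100 mm wide, m of travel: 0 free (its face 8 mm behind the lip's front face), about 0.008 when the holder is home. It pushes the holder back with about 3 N at first contact and 6 N when home.
- pen: Bystander: marker pen, 17x135x16 mm, lying near the front edge; origin under its centre.
- driver: Bystander: small black precision screwdriver, 12x116x13 mm, near the front edge; origin under its centre.
- steel_tweezers: Bystander: steel tweezers, 19x120x9 mm, near the front edge; origin under the centre.
- case_box: Bystander: small light grey box, 62x85x28 mm; origin under its centre.
- coffee_mug: Bystander: spotted mug, 82x114x91 mm, at the back; origin under its centre.
- spool: Bystander: solder spool standing upright, 60 mm across, 46 mm high; origin under its centre.

How it is judged:
By the outcome, as a careful person would: the job done as asked, in the order asked, and still so for the second after the job is handed in, while the arm keeps its last pose, push and grip.
It also fails if it takes over 54 s, if anything falls off the work surface, if the arm or the gripper's body presses on something with over 40 N, if the wrist force passes 120 N, or if a joint passes its speed limit or range.

ROBOT

A 7-joint arm with a two-finger parallel gripper is mounted at the origin on a cart in front of the work surface, level with it; the furniture and walls round the work are solid. World frame = base frame: x ahead of the robot, y to its left, z up, the work surface at z = 0. Lengths are in m, angles in rad, forces in N, time in s.
With the tool pointing down it reaches from about 0.35 to 0.9 m from the base axis. Payload 8.1 kg.
Tool frame: the origin (TCP) lies midway between the tips of the shut fingers; the grasp point (between the pads) lies 19 mm behind it; z points along the fingers, y is the line along which they close (so a half turn about z gives the same grasp; the last joint's range is limited). The gripper opens to 85 mm and grips with 20 to 120 N. Pads are 22 mm wide; open, the fingers measure 114 mm over their backs; the gripper's body (76 mm by 85 mm) begins 54 mm behind the grasp point. The pads swing forward as they close: fully open they stand 13 mm farther back than shut.
Start: joints at [1.164, 0.434, 0.025, 1.573, -0.012, 1.134, -0.075], TCP at [0.187, -0.596, 0.2] pointing down, gripper open.
Joint ranges: [-2.62, 2.62], [-0.44, 2.09], [-1.27, 1.32], [0.08, 2.57], [-1.32, 4.46], [0.12, 2], [-2.74, 2.74]. Speed limits (rad/s): [2.22, 2.22, 3.01, 3.01, 3.14, 3.14, 3.14].

INTERFACE

Orientations are given as a unit quaternion [x, y, z, w].
In Python, from rig import telemetry, vision, job gives the robot as it stands.
- The arm moves only by the tool servo_tool, never from a script. Its argument "deltas" is a list of rows, each a list of 5 numbers: the shift along the tool's x, y, z in m, then the turn about the tool's z in degrees, then the opening in per cent of the stroke, from 0 (shut) to 100 (fully open). A call has 1 to 20 rows; each row shifts and turns the commanded pose from where the row before left it, along the tool's axes as they then stand; what a row does not reach is not made up. A row lasts 1/12 s, in which the tool goes at most 41.7 mm and 7.16 degrees, less where a joint would pass 70% of its speed; a pose out of reach is approached as far as the arm can. A call with a gripper value outside its range is refused whole. The fingers move at their own pace and stop on an object; "grip_force" is the grip in N (left out, the last holds). Time passes only in rows, so rows that do not move let the fingers close. It gives the time, the measured TCP pose, the force, the opening and the grip force at its end, in the units of the state.
- telemetry.sense(): the state, without advancing time (a new reading comes with each control period).
- vision.camera(name): name is "scene" or "top" or "wrist"; returns a dict with "color" (420x560x3 uint8, red, green, blue), "vertical_fov" (degrees; the focal length in pixels is half the picture's height over the tangent of half this angle, whatever the lens; pixels are square), "cx", "cy" (the principal point, pixels), "world_to_cam" (4x4, takes a point from world to camera coordinates). Camera axes: x right, y down, z forward; pixel columns grow to the right and rows downward; lengths in m; the calibration is good to about 2 mm. A picture is of the moment at which its call begins. There is no depth.
- job.job_done(): hands the job in; it is judged then, once.
The state is a dict: "clock": time; "joints": joint angles; "joint_velocities": joint speeds; "joint_torque": joint torques, N m; "eef_pos": TCP position; "tcp_rot": TCP orientation; "wrist_force": force on the tool from outside, world axes, zero at the start; "moment": the same for the moment, N m; "opening": finger opening in m; "grasp_force": force on a finger pad.
Only numpy, scipy, OpenCV 4.12 (cv2) and the standard library are available. Lean on these libraries where they do the work, as an engineer would, in place of code of your own. Each camera call takes 0.05 s, during which the arm holds its last target. There are 200 camera calls.

## Working session

There is one attempt and no reset: what is moved stays moved. The work goes in short steps, Python scripts to look and compute and a tool call to move; the robot and the scene stay as the last step left them, time stands still between calls to the robot, and variables do not carry over. Pictures are saved under pics/ and viewed, at most 10 in all, crops included, and the job is handed in when it is done.

Besides the shell and the picture viewer there is one more tool, called after "Emit:" as a command line: name --pt "numbers of a row" for each row, then --argument value for the rest. servo_tool: Moves the arm, as the interface text tells. Its arguments: {"type":"object","properties":{"deltas":{"type":"array"},"grip_force":{"type":"number"}},"required":["deltas"]}

```bash
mkdir -p pics
cat > h.py <<'E'
import numpy as np, cv2, json
from rig import telemetry, vision, job
def snap(n,f):
    d=vision.camera(n); cv2.imwrite(f'pics/{f}.png',cv2.cvtColor(d['color'],cv2.COLOR_RGB2BGR))
    np.savez(f'pics/{f}.npz',**d); return d
def load(f): return dict(np.load(f'pics/{f}.npz'))
def par(d):
    f=d['color'].shape[0]/2/np.tan(np.radians(float(d['vertical_fov']))/2); return f,float(d['cx']),float(d['cy']),d['world_to_cam']
def proj(d,p):
    f,cx,cy,T=par(d); q=T@np.append(p,1); return np.array([f*q[0]/q[2]+cx,f*q[1]/q[2]+cy])
def cast(d,u,v,z):
    f,cx,cy,T=par(d); R=T[:3,:3]; o=-R.T@T[:3,3]; r=R.T@np.array([(u-cx)/f,(v-cy)/f,1]); return o+r*(z-o[2])/r[2]
E
python3 - <<'E'
from h import *
print(telemetry.sense())
for n in ('scene','top'):
    d=snap(n,n+'0'); f,cx,cy,T=par(d); print(n,f,cx,cy,-T[:3,:3].T@T[:3,3],T[:3,:3].round(3).tolist())
    cv2.imwrite(f'pics/{n}0.png',cv2.resize(cv2.imread(f'pics/{n}0.png'),(800,600)))
E
```

```text
{'clock': 0.0, 'joints': array([ 1.16438551,  0.43522836,  0.0249709 ,  1.57411147, -0.01163581,
        1.1339811 , -0.07510655]), 'joint_velocities': array([ 0.00072639,  0.00170018, -0.00096372,  0.00173802,  0.00059333,
        0.00011198,  0.00114455]), 'joint_torque': array([-3.00389211e-04, -6.70472217e+01,  1.02451690e+00, -3.16205692e+01,
        1.54457189e-02,  1.26863876e-02, -1.59094566e-05]), 'eef_pos': array([ 0.18676173, -0.59585851,  0.19891707]), 'tcp_rot': array([ 9.88491027e-01,  1.51277436e-01, -1.74156099e-04, -7.72163437e-04]), 'wrist_force': array([-0.52944738, -0.20331934,  0.41247729]), 'moment': array([ 0.02080052, -0.0293911 , -0.02175423]), 'grasp_force': 0.0, 'opening': 0.08565149733426987}
scene 465.97312580607564 270.70969596078083 205.42516516533533 [-0.2086879   0.57367979  0.64168974] [[-0.587, -0.81, -0.005], [-0.42, 0.31, -0.853], [0.692, -0.498, -0.522]]
top 449.43949067763367 278.738034718758 208.69057829225852 [ 0.41680146 -0.00733065  1.09325268] [[-0.004, -1.0, -0.014], [-0.995, 0.005, -0.099], [0.099, 0.014, -0.995]]
```

View pics/scene0.png

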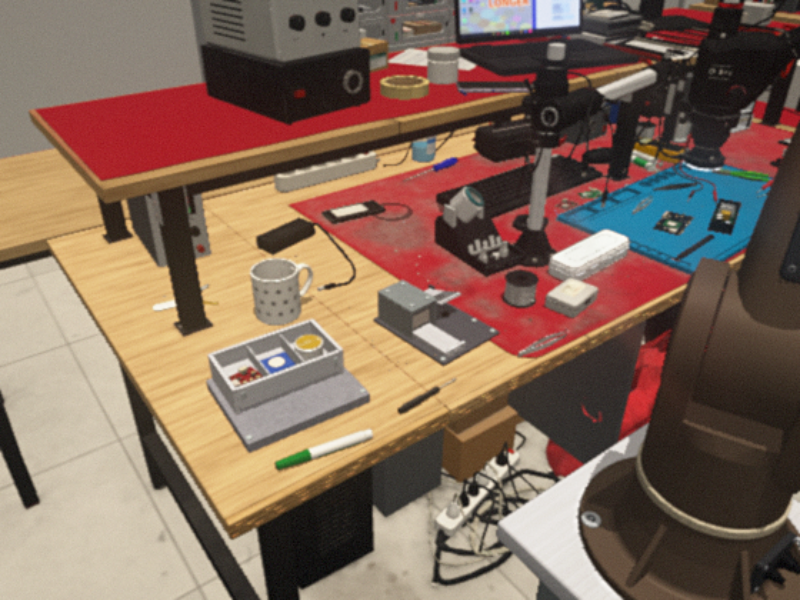

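View pics/top0.png

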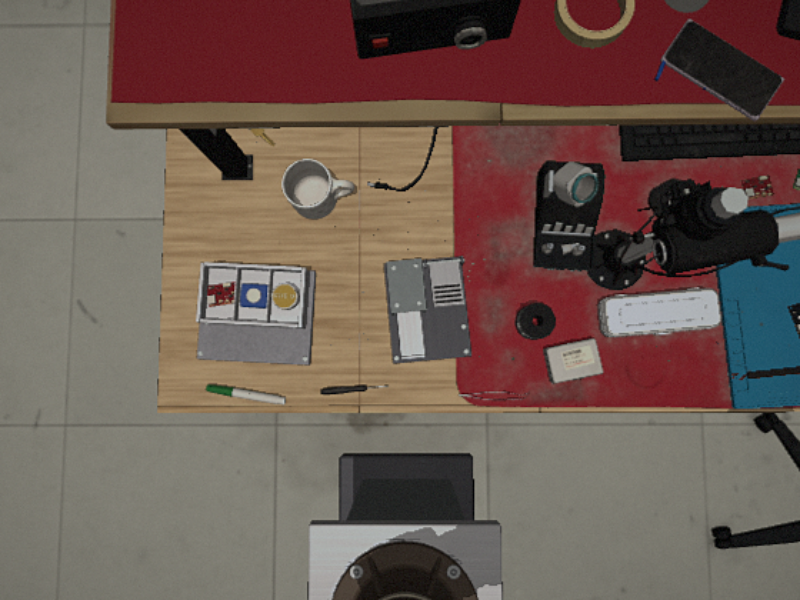

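The scene view shows the rack at about (285,390), the dispenser at (435,320) and the mug at (275,290). In the top view the rack is at (255,312) and the dispenser at (428,310), with the treadle on its right at (447,283). I'll zoom in on these two next.

Run:
```python
from h import *
d=load('top0'); c=d['color'][176:262,134:334]
cv2.imwrite('pics/c1.png',cv2.cvtColor(cv2.resize(c,None,fx=4,fy=4,interpolation=cv2.INTER_CUBIC),cv2.COLOR_RGB2BGR))
d=load('scene0'); c=d['color'][190:315,135:355]
cv2.imwrite('pics/c2.png',cv2.cvtColor(cv2.resize(c,None,fx=3.6,fy=3.6,interpolation=cv2.INTER_CUBIC),cv2.COLOR_RGB2BGR))
```

```text
(no output)
```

View pics/c1.png

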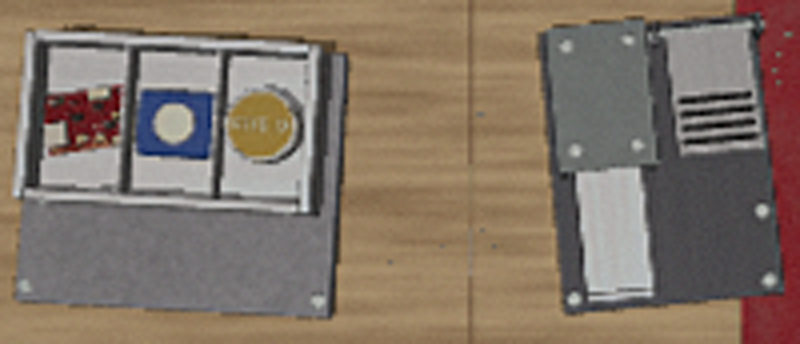

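View pics/c2.png

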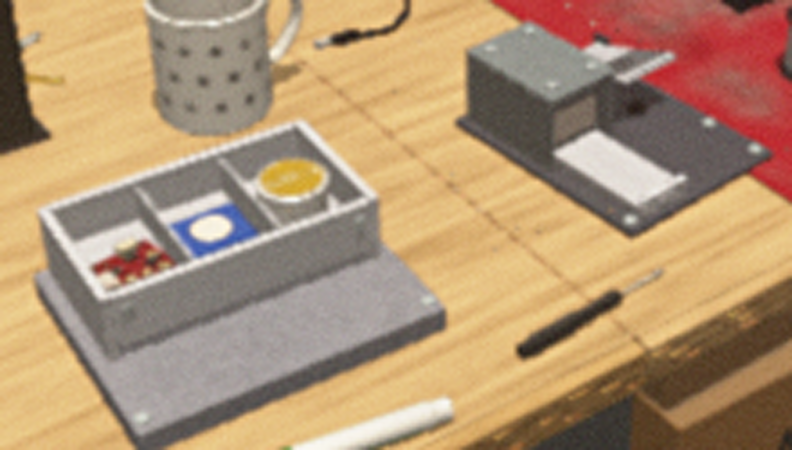

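The top crop shows the hood's top front edge from (562,172) to (656,163) and the treadle ribs around (718,118). It also shows the rack board's front edge from (14,300) to (330,317). I'll cast rays from these points.

Run:
```python
from h import *
d=load('top0'); P=lambda u,v,z: cast(d,134+u/4-.375,176+v/4-.375,z)[:2]
def pr(n,*a):
    p=[P(*x) for x in a]; print(n,np.round(p,4).tolist(),'len',np.linalg.norm(p[1]-p[0]).round(4),'ang',np.degrees(np.arctan2(*(p[1]-p[0])[::-1])).round(2)); return p
pr('hood front R->L',(657,165,.062),(562,172,.062))
pr('hood right f->b',(657,165,.062),(645,18,.062))
pr('base front R->L',(783,292,.006),(566,313,.006))
pr('base right f->b',(783,292,.006),(760,20,.006))
pr('track f R->L',(652,297,.014),(587,301,.014))
pr('board front R->L',(331,316,.018),(14,300,.018))
pr('board right f->b',(331,316,.018),(348,53,.018))
pr('tray front top R->L',(315,213,.063),(16,194,.063))
pr('tray left',(16,194,.063),(28,33,.063))
pr('pad',(718,136,.042),(718,100,.042))
s=load('scene0'); Q=lambda u,v,z: cast(s,135+u/3.6-.36,190+v/3.6-.36,z)[:2].round(4)
print('scene: board front L,R',Q(145,437,.018),Q(445,312,.018),'disp front L,R',Q(632,228,.006),Q(770,155,.006),'hood FL,FR top',Q(552,102,.062),Q(612,72,.062))
print('tray TL, TR front',Q(112,297,.063),Q(378,200,.063))
```

```text
hood front R->L [[0.5001, -0.0373], [0.4963, 0.0174]] len 0.0548 ang 93.94
hood right f->b [[0.5001, -0.0373], [0.5856, -0.031]] len 0.0858 ang 4.18
base front R->L [[0.4276, -0.114], [0.4155, 0.0166]] len 0.1312 ang 95.27
base right f->b [[0.4276, -0.114], [0.5931, -0.1025]] len 0.1659 ang 3.99
track f R->L [[0.4249, -0.035], [0.4226, 0.0038]] len 0.0389 ang 93.28
board front R->L [[0.4143, 0.1565], [0.4246, 0.3466]] len 0.1904 ang 86.91
board right f->b [[0.4143, 0.1565], [0.5726, 0.1477]] len 0.1585 ang -3.17
tray front top R->L [[0.4734, 0.1594], [0.4851, 0.3323]] len 0.1733 ang 86.1
tray left [[0.4851, 0.3323], [0.5789, 0.3278]] len 0.0939 ang -2.72
pad [[0.5186, -0.0738], [0.5399, -0.074]] len 0.0213 ang -0.66
scene: board front L,R [0.4175 0.3454] [0.4071 0.1628] disp front L,R [0.416  0.0157] [ 0.4227 -0.1088] hood FL,FR top [0.4914 0.0212] [ 0.4965 -0.0322]
tray TL, TR front [0.4786 0.3294] [0.4677 0.1671]
```

Emit:
servo_tool --pt "0.012 -0.013 0 0 0" --pt "0.0247 -0.0251 0 0 0" --pt "0.0247 -0.0251 0 0 0" --pt "0.0247 -0.0251 0 0 0" --pt "0.0247 -0.0251 0 0 0" --pt "0.0247 -0.0251 0 0 0" --pt "0.0247 -0.0251 0 0 0" --pt "0.0247 -0.0251 0 0 0" --pt "0.0247 -0.0251 0 0 0" --pt "0.0247 -0.0251 0 0 0" --pt "0.0247 -0.0251 0 0 0" --pt "0.0247 -0.0251 0 0 0" --pt "0.028 -0.02 0 0 0" --pt "0.0288 -0.0163 0 0 0" --pt "0.0288 -0.0163 0 0 0" --pt "0.0288 -0.0163 0 0 0" --pt "0.0288 -0.0163 0 0 0" --pt "0.025 -0.015 0 0 0" --pt "0.01 -0.005 0 6.6 0" --pt "0 0 0 6.6 0"

```text
clock: 1.77
eef_pos: [0.5115, -0.0786, 0.1993]
tcp_rot: [0.999, 0.037, 0.0, -0.001]
wrist_force: [-0.3, -0.6, 0.9]
opening: -0.0002
grasp_force: 0.0
```

Emit:
servo_tool --pt "0.003 -0.002 0.02 0 0" --pt "0 0 0.035 0 0" --pt "0 0 0.035 0 0" --pt "0 0 0.03 0 0" --pt "0 0 0.015 0 0" --pt "0 0 0 0 0" --pt "0 0 0 0 0"

```text
clock: 2.35
eef_pos: [0.512, -0.0797, 0.0642]
tcp_rot: [0.999, 0.037, -0.001, -0.0]
wrist_force: [0.5, 0.1, 0.0]
opening: 0.0001
grasp_force: 0.0
```

Run:
```python
from h import *
d=snap('top','top1');s=snap('scene','scene1')
a=cv2.resize(d['color'][176:262,234:334],None,fx=4,fy=4,interpolation=3);b=cv2.resize(s['color'][175:261,250:350],None,fx=4,fy=4,interpolation=3)
cv2.imwrite('pics/c3.png',cv2.cvtColor(np.hstack([a,b]),cv2.COLOR_RGB2BGR)); print(telemetry.sense()['eef_pos'])
```

```text
[ 0.51357847 -0.07979739  0.06590472]
```

View pics/c3.png

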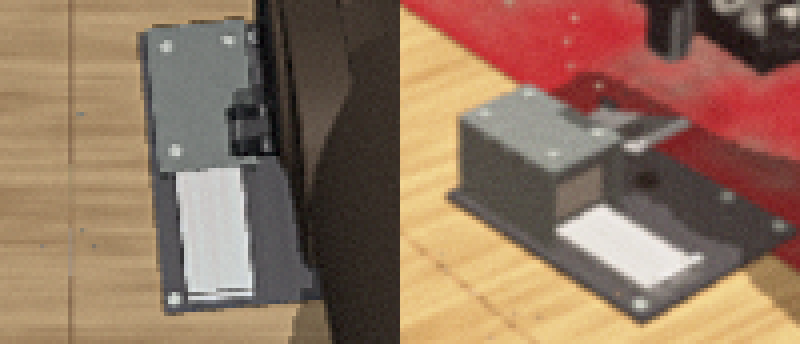

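The left half (top view) shows the arm hiding the treadle. In the right half (scene view) the finger tip is at about (668,55), and the treadle plate lies below it at (650,130). I'll check the projection.

Run:
```python
from h import *
s=load('scene1'); f=lambda p:((proj(s,p)-[250,175])*4+[400,0]).round()
e=telemetry.sense()['eef_pos']; print(e,f(e),'pad',f([.5195,-.0745,.042]),'padend',f([.506,-.1,.047]),f([.506,-.05,.047]))
```

```text
[ 0.51357847 -0.07979739  0.06590472] [662.  96.] pad [647. 129.] padend [694. 118.] [631. 144.]
```

Emit:
servo_tool --pt "0.003 -0.005 0.006 0 0" --pt "0 0 0.008 0 0" --pt "0 0 0.008 0 0" --pt "0 0 0.006 0 0" --pt "0 0 0 0 0" --pt "0 0 0 0 0"

```text
clock: 2.95
eef_pos: [0.5148, -0.0746, 0.0362]
tcp_rot: [0.999, 0.037, -0.001, -0.0]
wrist_force: [0.7, -0.4, 0.1]
opening: -0.0001
grasp_force: 0.0
```

Emit:
servo_tool --pt "0 0 0.005 0 0" --pt "0 0 0.003 0 0" --pt "0 0 0 0 0"

```text
clock: 3.2
eef_pos: [0.5149, -0.0747, 0.0281]
tcp_rot: [0.999, 0.037, -0.0, -0.0]
wrist_force: [-0.3, -0.2, 0.1]
opening: 0.0001
grasp_force: 0.0
```

Run:
```python
from h import *
s=snap('scene','scene2'); w=snap('wrist','wrist2')
b=cv2.resize(s['color'][165:265,250:350],None,fx=4,fy=4,interpolation=3); c=cv2.resize(w['color'],(400,300))
c=np.vstack([c,np.zeros((100,400,3),np.uint8)])
cv2.imwrite('pics/c4.png',cv2.cvtColor(np.hstack([b,c]),cv2.COLOR_RGB2BGR)); t=telemetry.sense();print(t['eef_pos'],t['wrist_force'],((proj(s,t['eef_pos'])-[250,165])*4).round())
```

```text
[ 0.51517434 -0.07459959  0.02862172] [-0.50462963 -0.49819734 -0.11784608] [251. 190.]
```

View pics/c4.png

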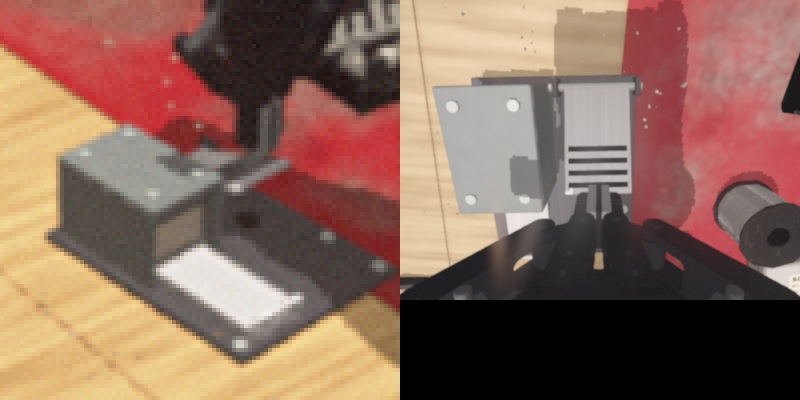

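The tip in the scene view is at about (248,150), just over the plate's edge. In the wrist view the finger tips end at about (598,188), by the plate's free end. I'll compare this with the projections.

Run:
```python
from h import *
s=load('scene2');w=load('wrist2');e=telemetry.sense()['eef_pos']
for dz in (0,.01,.02,.03): 
    p=e+[0,0,dz]; print(dz,((proj(s,p)-[250,165])*4).round(),(proj(w,p)/1.4+[400,0]).round())
for n,p in dict(pad=[.5195,-.0745,.042],hoodFR=[.4990,-.0375,.062],hoodFL=[.4945,.0200,.062]).items(): print(n,((proj(s,p)-[250,165])*4).round(),(proj(w,p)/1.4+[400,0]).round())
```

```text
0 [251. 190.] [599. 181.]
0.01 [252. 176.] [599. 186.]
0.02 [252. 162.] [599. 192.]
0.03 [253. 148.] [599. 198.]
pad [247. 169.] [600. 183.]
hoodFR [223. 174.] [544. 218.]
hoodFL [150. 209.] [461. 218.]
```

Emit:
servo_tool --pt "0 0 0.005 0 0" --pt "0 0 0.005 0 0" --pt "0 0 0 0 0"

```text
clock: 3.55
eef_pos: [0.5146, -0.0746, 0.0177]
tcp_rot: [0.999, 0.037, -0.001, -0.0]
wrist_force: [0.5, -0.6, 0.3]
opening: 0.0001
grasp_force: 0.0
```

Emit:
servo_tool --pt "0 0 0.003 0 0" --pt "0 0 0.003 0 0" --pt "0 0 0 0 0"

```text
clock: 3.8
eef_pos: [0.5145, -0.0746, 0.0121]
tcp_rot: [0.999, 0.037, -0.001, 0.0]
wrist_force: [-1.6, -0.0, 3.1]
opening: 0.0002
grasp_force: 1.5
```

Emit:
servo_tool --pt "0 0 0.004 0 0" --pt "0 0 0.004 0 0" --pt "0 0 0 0 0"

```text
clock: 4.05
eef_pos: [0.5143, -0.0747, 0.0042]
tcp_rot: [0.999, 0.037, -0.001, 0.0]
wrist_force: [-3.2, 1.1, 4.6]
opening: -0.0001
grasp_force: 2.2
```

Run:
```python
from h import *
s=snap('scene','scene3'); w=snap('wrist','wrist3')
b=cv2.resize(s['color'][165:265,250:350],None,fx=4,fy=4,interpolation=3); c=cv2.resize(w['color'][100:380,140:420],(400,400))
cv2.imwrite('pics/c5.png',cv2.cvtColor(np.hstack([b,c]),cv2.COLOR_RGB2BGR)); t=telemetry.sense();print(t['eef_pos'],t['wrist_force'],t['moment'])
```

```text
[ 0.51477003 -0.07471587  0.00468384] [-3.13463959 -0.56413884  4.24114679] [-1.48396014e-01  8.05664203e-01 -4.87009338e-04]
```

View pics/c5.png

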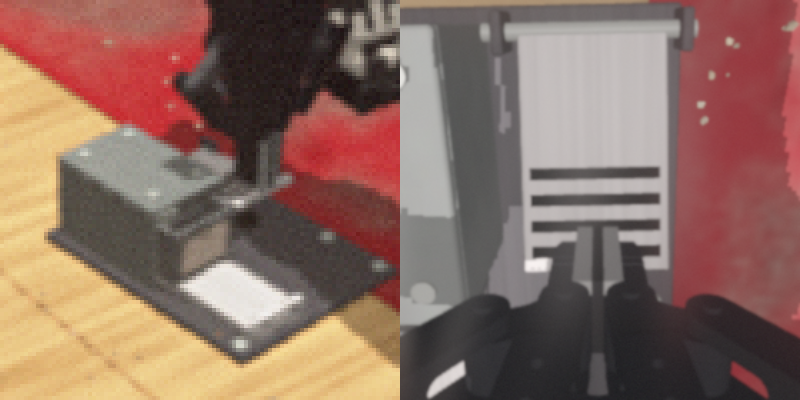

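The treadle is going down: the plate now sits lower in the scene view, the holder's front shows at (205,250), and the finger tips are on the last ribs at (598,235). The real tips sit about 25–28 mm above the reported TCP, so I'll keep going until the force shows the stop.

Emit:
servo_tool --pt "0 0 0.004 0 0" --pt "0 0 0.004 0 0" --pt "0 0 0.003 0 0" --pt "0 0 0 0 0"

```text
clock: 4.48
eef_pos: [0.5151, -0.0747, -0.0064]
tcp_rot: [0.999, 0.037, -0.0, 0.0]
wrist_force: [-4.4, -0.6, 5.2]
opening: -0.0002
grasp_force: 2.6
```

Emit:
servo_tool --pt "0 0 0.003 0 0" --pt "0 0 0.003 0 0" --pt "0 0 0 0 0"

```text
clock: 4.73
eef_pos: [0.515, -0.0747, -0.0123]
tcp_rot: [0.999, 0.037, -0.0, 0.0]
wrist_force: [-4.5, -0.4, 6.3]
opening: -0.0003
grasp_force: 3.2
```

Emit:
servo_tool --pt "0 0 0.002 0 0" --pt "0 0 0.002 0 0" --pt "0 0 0 0 0"

```text
clock: 4.98
eef_pos: [0.5151, -0.0748, -0.0141]
tcp_rot: [0.999, 0.037, 0.0, 0.001]
wrist_force: [-13.7, 0.3, 38.4]
opening: 0.0002
grasp_force: 19.2
```

Emit:
servo_tool --pt "0 0 -0.001 0 0" --pt "0 0 0 0 0" --pt "0 0 0 0 0" --pt "0 0 0 0 0" --pt "0 0 0 0 0" --pt "0 0 0 0 0" --pt "0 0 0 0 0" --pt "0 0 0 0 0" --pt "0 0 0 0 0" --pt "0 0 0 0 0"

```text
clock: 5.82
eef_pos: [0.5151, -0.0748, -0.0137]
tcp_rot: [0.999, 0.037, 0.0, 0.0]
wrist_force: [-9.0, -0.9, 26.1]
opening: -0.0001
grasp_force: 13.1
```

Run:
```python
from h import *
t=telemetry.sense();print(t['eef_pos'],t['wrist_force'],t['joints'])
```

```text
[ 0.51505185 -0.07478461 -0.01368002] [-8.97610934 -0.87694957 26.10582272] [ 0.20358037  0.5632161  -0.22011798  2.02057716  0.2159897   0.57927835
 -1.6626016 ]
```

Emit:
servo_tool --pt "0 0 -0.006 0 0" --pt "0 0 -0.008 0 0" --pt "0 0 -0.01 0 0" --pt "0 0 -0.02 0 0" --pt "0 0 -0.03 0 0" --pt "0 0 -0.03 0 100" --pt "0 0 -0.025 0 100" --pt "-0.013 -0.016 0 0 100" --pt "-0.018 -0.023 0 0 100" --pt "-0.015 -0.019 0 0 100" --pt "-0.008 -0.009 0 0 100" --pt "0 0 0 0 100" --pt "0 0 0 0 100" --pt "0 0 0 0 100"

```text
clock: 6.98
eef_pos: [0.4576, -0.0125, 0.114]
tcp_rot: [0.999, 0.036, 0.001, 0.0]
wrist_force: [-0.1, 0.5, -0.3]
opening: 0.0858
grasp_force: 0.0
```

Run:
```python
from h import *
s=snap('scene','scene4'); w=snap('wrist','wrist4')
b=cv2.resize(s['color'][165:265,240:340],None,fx=4,fy=4,interpolation=3); c=cv2.resize(w['color'],(400,300)); c=np.vstack([c,np.zeros((100,400,3),np.uint8)])
cv2.imwrite('pics/c6.png',cv2.cvtColor(np.hstack([b,c]),cv2.COLOR_RGB2BGR)); t=telemetry.sense();print(t['eef_pos'],t['tcp_rot'],t['wrist_force'],par(w)[0])
```

```text
[ 0.45739578 -0.01260643  0.11372854] [9.99353205e-01 3.59598218e-02 2.38573185e-04 7.54788463e-05] [-0.14210289 -0.21553408  0.36118569] 324.8005220231805
```

View pics/c6.png

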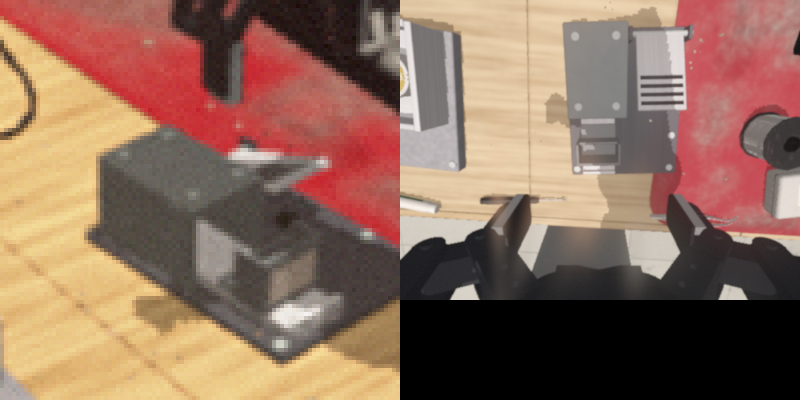

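The holder is out on the apron. In the scene view its body is at about (290,270), and in the wrist view the body's top spans (577–620, 140–165), with the hood front at v≈117. I'll measure it.

Run:
```python
from h import *
s=load('scene4');w=load('wrist4')
W=lambda u,v,z:cast(w,(u-400)*1.4,v*1.4,z)[:2].round(4); S=lambda u,v,z:cast(s,240+u/4-.4,165+v/4-.4,z)[:2].round(4)
print('hoodF',W(567,118,.062),W(628,118,.062),'base front',W(573,174,.006),W(676,174,.006))
print('body W FL FR BL BR',W(577,164,.05),W(620,164,.05),W(578,140,.05),W(617,140,.05))
print('body S FL FR BL',S(270,265,.05),S(318,240,.05),S(237,253,.05),'hood FR',S(250,183,.062),'FL',S(193,220,.062))
R=w['world_to_cam'];print((-R[:3,:3].T@R[:3,3]).round(3))
c=cv2.resize(w['color'][120:270,220:400],None,fx=4,fy=4,interpolation=3)
c2=cv2.resize(s['color'][200:260,280:340],(600,600),interpolation=3)
cv2.imwrite('pics/c7.png',cv2.cvtColor(c,cv2.COLOR_RGB2BGR))
```

```text
hoodF [0.4986 0.0217] [ 0.5029 -0.0374] base front [0.4177 0.0186] [ 0.4273 -0.1153]
body W FL FR BL BR [0.4477 0.0108] [ 0.451  -0.0358] [0.4745 0.0109] [ 0.4775 -0.03  ]
body S FL FR BL [0.4389 0.0077] [ 0.442  -0.0303] [0.4591 0.015 ] hood FR [ 0.4977 -0.0254] FL [0.4862 0.0255]
[ 0.533 -0.007  0.288]
```

View pics/c7.png

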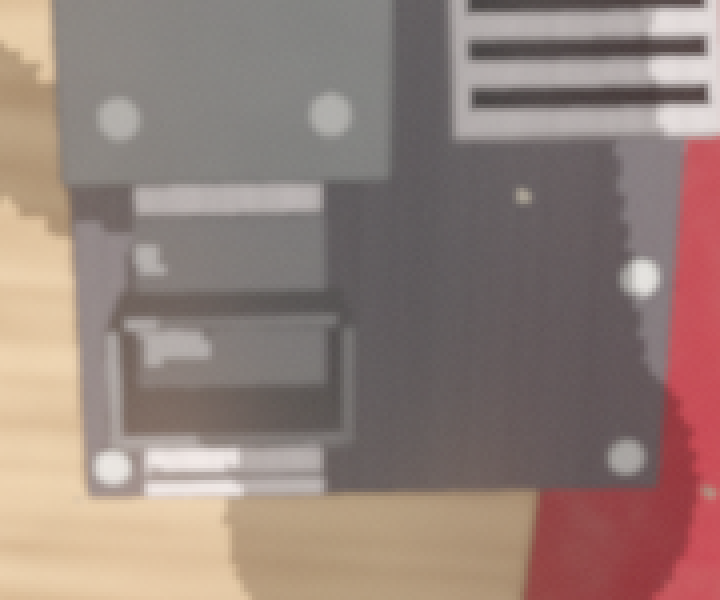

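The close wrist crop shows the body's top spanning u 105–353 and v 318–442, with its centre near (230,380) and the tongue behind at v 215–290. It is free of the hood. I'll work out the offset from the tool and check the finger tips' height.

Run:
```python
from h import *
s=load('scene4');w=load('wrist4');t=telemetry.sense();e=t['eef_pos']
C=lambda u,v,z:cast(w,220+u/4-.4,120+v/4-.4,z)
fl,fr,bl,br=[C(*a,.05) for a in((106,440),(354,440),(106,320),(354,320))]
print([x[:2].round(4) for x in(fl,fr,bl,br)],'w',np.linalg.norm(fl-fr),'d',np.linalg.norm(fl-bl))
c=(fl+fr+bl+br)/4; a=np.radians(4.15);X=np.array([np.cos(a),np.sin(a)]);Y=np.array([np.sin(a),-np.cos(a)])
d=(c-e)[:2];print('centre',c[:2],'tool dx,dy',d@X,d@Y)
print('track edges at v 465 z.014',C(146,460,.014)[:2],C(325,460,.014)[:2],'tongue z.018',C(132,250,.018)[:2],C(326,250,.018)[:2])
for sy in(1,-1):
  for dz in(0,.013,.03,.043):
    p=e+np.append(-sy*.043*Y,dz);print(sy,dz,((proj(s,p)-[240,165])*4).round(),(proj(w,p)/1.4+[400,0]).round())
```

```text
[array([0.4476, 0.0121]), array([ 0.4511, -0.0359]), array([0.4716, 0.0131]), array([ 0.4749, -0.0335])] w 0.048082300961484824 d 0.02398104336394068
centre [ 0.46127806 -0.0110309 ] tool dx,dy 0.003986123726302787 -0.0012904390783703512
track edges at v 465 z.014 [0.43052658 0.00578572] [ 0.43341399 -0.0342602 ] tongue z.018 [0.47882337 0.01099943] [ 0.48175616 -0.02973314]
1 0 [222. 167.] [546. 181.]
1 0.013 [223. 146.] [543. 188.]
1 0.03 [223. 119.] [537. 198.]
1 0.043 [224.  98.] [532. 208.]
-1 0 [334. 115.] [652. 181.]
-1 0.013 [335.  95.] [656. 188.]
-1 0.03 [337.  68.] [662. 198.]
-1 0.043 [338.  48.] [667. 208.]
```

Emit:
servo_tool --pt "0.004 -0.0013 0.02 0 100" --pt "0 0 0.03 0 100" --pt "0 0 0.03 0 100" --pt "0 0 0.025 0 100" --pt "0 0 0.018 0 100" --pt "0 0 0.01 0 100" --pt "0 0 0 0 100" --pt "0 0 0 0 100" --grip_force 30

```text
clock: 7.75
eef_pos: [0.4606, -0.0104, -0.0193]
tcp_rot: [0.999, 0.036, -0.0, 0.0]
wrist_force: [1.2, 0.4, 1.3]
opening: 0.0852
grasp_force: 0.0
```

Emit:
servo_tool --pt "0 0 0 0 75" --pt "0 0 0 0 60" --pt "0 0 0 0 40" --pt "0 0 0 0 30" --pt "0 0 0 0 30" --pt "0 0 0 0 30" --pt "0 0 0 0 30" --pt "0 0 0 0 30" --grip_force 30

```text
clock: 8.42
eef_pos: [0.4612, -0.0102, -0.0183]
tcp_rot: [0.999, 0.037, 0.001, 0.0]
wrist_force: [-1.2, 0.5, 7.6]
opening: 0.0477
grasp_force: 30.3
```

Emit:
servo_tool --pt "0 0 -0.005 0 30" --pt "0 0 -0.015 0 30" --pt "0 0 -0.025 0 30" --pt "0 0 -0.025 0 30" --pt "0 0 -0.02 0 30" --pt "-0.0008 -0.0142 0 0 30" --pt "-0.0008 -0.031 0 0 30" --pt "-0.0008 -0.031 0 0 30" --pt "-0.0008 -0.031 0 0 30" --pt "-0.0008 -0.031 0 0 30" --pt "-0.0008 -0.031 0 0 30" --pt "-0.0008 -0.031 0 0 30" --pt "-0.0008 -0.031 0 0 30" --pt "-0.0008 -0.02 0 0 30" --pt "-0.0008 -0.011 0 3.6 30" --pt "0 0 0 3.6 30" --pt "0 0 0 0 30" --pt "0 0 0 0 30" --grip_force 45

```text
clock: 9.92
eef_pos: [0.4331, 0.2505, 0.0711]
tcp_rot: [1.0, -0.025, 0.0, 0.0]
wrist_force: [-0.3, -0.3, -0.2]
opening: 0.0474
grasp_force: 46.9
```

Run:
```python
from h import *
w=snap('wrist','wrist5');t=telemetry.sense();print(t['eef_pos'],t['tcp_rot'],t['opening'],t['grasp_force'])
c=cv2.resize(w['color'],(800,600),interpolation=3)
cv2.imwrite('pics/c8.png',cv2.cvtColor(c,cv2.COLOR_RGB2BGR))
```

```text
[0.43326486 0.25020058 0.07097599] [ 9.99678501e-01 -2.53541855e-02  1.39451465e-04  1.98788565e-04] 0.04745062788394332 46.87133967876434
```

View pics/c8.png

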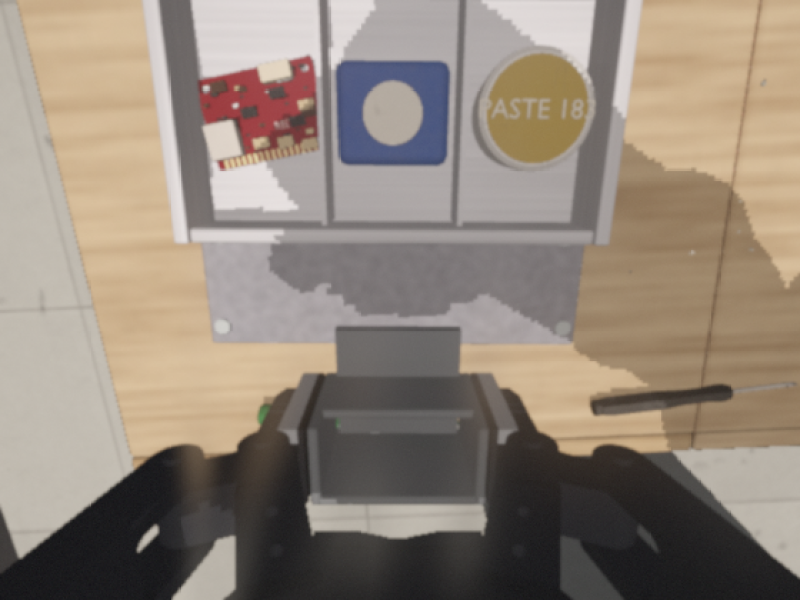

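The wrist view shows the holder gripped square, with its tongue tip at (336–461, 326). The tray's front edge is at v=243 (u 177–609) and the board's front edge at v=342 (u 213–575).

Run:
```python
from h import *
w=load('wrist5');e=telemetry.sense()['eef_pos']
C=lambda u,v,z:cast(w,u*.7-.15,v*.7-.15,z)
a=np.radians(-2.9);X=np.array([np.cos(a),np.sin(a)]);Y=np.array([np.sin(a),-np.cos(a)])
T=lambda p:(np.array([(p[:2]-e[:2])@X,(p[:2]-e[:2])@Y])*1000).round(1)
for n,z,ps in(('tray top front',.063,((177,243),(609,243))),('tray front inner',.063,((190,229),(595,231))),('board front',.018,((213,342),(575,342))),('tongue tip z.108',.108,((336,326),(461,326))),('tongue root',.106,((336,376),(463,376)))):
    q=[C(*p,z) for p in ps];print(n,[x[:2].round(4).tolist() for x in q],[T(x).tolist() for x in q],'len',np.linalg.norm(q[0]-q[1]).round(4))
```

```text
tray top front [[0.4845, 0.3356], [0.4759, 0.1659]] [[46.8, -87.9], [46.8, 82.0]] len 0.1699
tray front inner [[0.4896, 0.3295], [0.4809, 0.1718]] [[52.3, -82.0], [51.5, 75.9]] len 0.158
board front [[0.4259, 0.3484], [0.4164, 0.1593]] [[-12.3, -97.7], [-12.2, 91.7]] len 0.1893
tongue tip z.108 [[0.4622, 0.2691], [0.4603, 0.2301]] [[28.0, -20.3], [28.0, 18.7]] len 0.039
tongue root [[0.4443, 0.271], [0.4422, 0.2294]] [[9.9, -21.3], [10.0, 20.3]] len 0.0416
```

Emit:
servo_tool --pt "0.003 -0.0025 0.015 0 30" --pt "0 0 0.025 0 30" --pt "0 0 0.02 0 30" --pt "0 0 0.013 0 30" --pt "0 0 0.006 0 30" --pt "0 0 0.0025 0 30" --pt "0 0 0 0 30" --pt "0 0 0 0 30"

```text
clock: 10.63
eef_pos: [0.4369, 0.2532, -0.0101]
tcp_rot: [1.0, -0.026, 0.0, -0.0]
wrist_force: [1.1, 0.1, -1.4]
opening: 0.0473
grasp_force: 46.9
```

Emit:
servo_tool --pt "0 0 0.001 0 30" --pt "0 0 0.001 0 30" --pt "0 0 0 0 30"

```text
clock: 10.88
eef_pos: [0.4366, 0.2532, -0.0124]
tcp_rot: [1.0, -0.026, 0.0, -0.0]
wrist_force: [0.2, -0.4, -1.3]
opening: 0.0473
grasp_force: 46.9
```

Emit:
servo_tool --pt "0 0 0.001 0 30" --pt "0 0 0.0007 0 30" --pt "0 0 0 0 30"

```text
clock: 11.13
eef_pos: [0.4365, 0.2532, -0.0142]
tcp_rot: [1.0, -0.026, 0.0, -0.0]
wrist_force: [0.2, -0.8, 4.9]
opening: 0.0476
grasp_force: 47.4
```

Emit:
servo_tool --pt "0.003 0 0 0 30" --pt "0.006 0 0 0 30" --pt "0.006 0 0 0 30" --pt "0.004 0 0 0 30" --pt "0.002 0 0 0 30" --pt "0 0 0 0 30"

```text
clock: 11.63
eef_pos: [0.457, 0.2524, -0.0141]
tcp_rot: [1.0, -0.026, -0.0, -0.0]
wrist_force: [-3.3, -0.0, 6.4]
opening: 0.0475
grasp_force: 47.8
```

Emit:
servo_tool --pt "0.003 0 0 0 30" --pt "0.002 0 0 0 30" --pt "0.001 0 0 0 30" --pt "0 0 0 0 30" --grip_force 60

```text
clock: 11.97
eef_pos: [0.4613, 0.2523, -0.0141]
tcp_rot: [1.0, -0.025, -0.001, 0.0]
wrist_force: [-9.3, 1.2, 12.9]
opening: 0.0473
grasp_force: 60.4
```

Emit:
servo_tool --pt "0.002 0 -0.0003 0 30" --pt "0.002 0 0 0 30" --pt "0 0 0 0 30"

```text
clock: 12.22
eef_pos: [0.4649, 0.252, -0.014]
tcp_rot: [1.0, -0.025, -0.002, 0.0]
wrist_force: [-8.4, 1.1, 9.2]
opening: 0.0472
grasp_force: 61.5
```

Emit:
servo_tool --pt "0.0015 0 0 0 30" --pt "0.0015 0 0 0 30" --pt "0 0 0 0 30"

```text
clock: 12.47
eef_pos: [0.4653, 0.2519, -0.014]
tcp_rot: [1.0, -0.025, -0.003, 0.001]
wrist_force: [-18.3, 0.6, 19.1]
opening: 0.0473
grasp_force: 62.2
```

Run:
```python
from h import *
w=snap('wrist','wrist6');s=snap('scene','scene6');t=telemetry.sense();print(t['eef_pos'],t['tcp_rot'],t['wrist_force'],t['moment'])
a=cv2.resize(w['color'][200:380,170:390],(490,400),interpolation=3); b=cv2.resize(s['color'][220:320,140:215],(300,400),interpolation=3)
cv2.imwrite('pics/c9.png',cv2.cvtColor(np.hstack([a,b]),cv2.COLOR_RGB2BGR))
```

```text
[ 0.46533876  0.25193589 -0.01404486] [ 9.99681838e-01 -2.50205378e-02 -3.10583195e-03  7.40721100e-04] [-18.22885609   0.18913126  18.75288497] [ 0.24660399  3.28888537 -0.31099858]
```

View pics/c9.png

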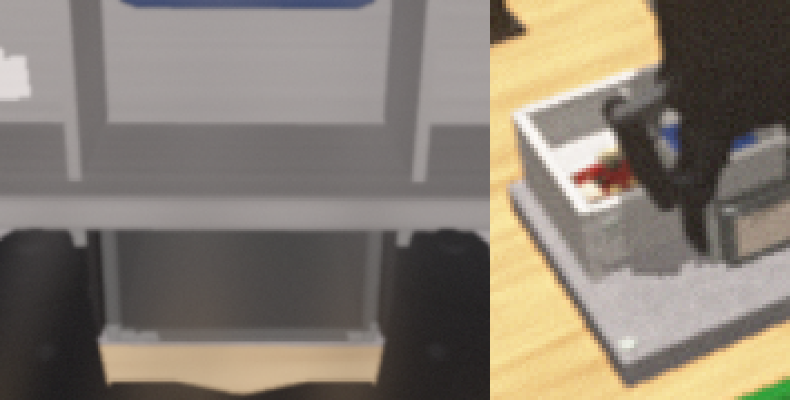

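The wrist crop shows the body's front top edge at v≈337 (u 100–382) and the tray's front edge at v≈229. They look parallel and the body is at or very near the lip. I'll get the distance in numbers; it should be 24 mm when home.

Run:
```python
from h import *
w=load('wrist6');e=telemetry.sense()['eef_pos'];a=np.radians(-2.87);X=np.array([np.cos(a),np.sin(a)]);Y=np.array([np.sin(a),-np.cos(a)])
C=lambda u,v,z:cast(w,170+u/2.227-.3,200+v/2.222-.3,z)
T=lambda p:(np.array([(p[:2]-e[:2])@X,(p[:2]-e[:2])@Y])*1000).round(1)
print('holder front',T(C(100,340,.054)),T(C(382,336,.054)),'tray',T(C(0,231,.063)),T(C(490,229,.063)))
# vertical intensity profiles over holder columns
g=cv2.cvtColor(w['color'],cv2.COLOR_RGB2GRAY).astype(int)
print('tray/holder rows',g[280:360,240:320].mean(1).round().astype(int).tolist())
# lip predicted from wrist5 measures
e5=np.array([.43326,.2502]);a5=np.radians(-2.905);lip=e5+.0473*np.array([np.cos(a5),np.sin(a5)]);print('lip ahead of TCP mm',(lip-e[:2])@X*1000)
```

```text
holder front [-12.2 -25.7] [-11.4  23.8] tray [ 15.6 -37.7] [15.8 37. ]
tray/holder rows [116, 114, 114, 113, 113, 113, 114, 118, 127, 137, 144, 148, 151, 153, 154, 153, 153, 152, 152, 151, 149, 146, 136, 114, 89, 79, 78, 78, 78, 78, 78, 78, 78, 78, 78, 78, 78, 78, 78, 78, 78, 78, 78, 78, 78, 78, 78, 78, 78, 78, 78, 78, 78, 78, 78, 78, 79, 79, 79, 79, 79, 79, 79, 79, 79, 79, 82, 88, 96, 102, 104, 104, 109, 128, 147, 160, 170, 175, 175, 175]
lip ahead of TCP mm 15.348386707846037
```

Emit:
servo_tool --pt "0 0 -0.0005 0 30" --pt "0 0 -0.0005 0 30" --pt "0 0 0 0 30"

```text
clock: 12.82
eef_pos: [0.4653, 0.2519, -0.0139]
tcp_rot: [1.0, -0.025, -0.003, 0.001]
wrist_force: [-14.4, 2.5, 5.7]
opening: 0.0469
grasp_force: 60.7
```

Emit:
servo_tool --pt "0.0015 0 -0.0005 0 30" --pt "0.001 0 0 0 30" --pt "0 0 0 0 30"

```text
clock: 13.07
eef_pos: [0.4652, 0.2518, -0.0138]
tcp_rot: [1.0, -0.025, -0.005, 0.001]
wrist_force: [-22.1, 4.0, 8.4]
opening: 0.0473
grasp_force: 61.6
```

Run:
```python
from h import *
for i in range(3):
    t=telemetry.sense();print(t['wrist_force'].round(2),t['moment'].round(3),t['tcp_rot'].round(4),t['eef_pos'].round(4))
s=load('scene6');e=t['eef_pos'];a=np.radians(-2.87);X=np.array([np.cos(a),np.sin(a),0]);Y=np.array([-np.sin(a),np.cos(a),0])
f=lambda x,y,z:((proj(s,np.append(e[:2],0)+x*X+y*Y+[0,0,z])-[140,220])*4+[490,0]).round()
print('body left back top',f(.012,.024,.054),'left front top',f(-.012,.024,.054),'left front bot',f(-.012,.024,.018),'trayedge at y.024',f(.0155,.024,.063),'tray bottom',f(.0155,.024,.026),'right front top',f(-.012,-.024,.054))
```

```text
[-22.06   4.03   8.39] [ 0.824  4.02  -0.61 ] [ 0.9997 -0.0247 -0.0053  0.0013] [ 0.4652  0.2518 -0.0138]
[-22.06   4.03   8.39] [ 0.824  4.02  -0.61 ] [ 0.9997 -0.0247 -0.0053  0.0013] [ 0.4652  0.2518 -0.0138]
[-22.06   4.03   8.39] [ 0.824  4.02  -0.61 ] [ 0.9997 -0.0247 -0.0053  0.0013] [ 0.4652  0.2518 -0.0138]
body left back top [696. 181.] left front top [716. 207.] left front bot [723. 263.] trayedge at y.024 [691. 163.] tray bottom [698. 221.] right front top [803. 173.]
```

Run:
```python
from h import *
w=load('wrist5');e=np.array([.4652,.2518]);a=np.radians(-2.87);X=np.array([np.cos(a),np.sin(a)]);Y=np.array([-np.sin(a),np.cos(a)])
T=lambda u,v,z:[float(((cast(w,u*.7,v*.7,z)[:2]-e)@k*1000).round(1)) for k in(X,Y)]
for z in(.05,.063,.08): print(z,'tin near',T(535,170,z),'left',T(478,110,z),'right',T(594,110,z),'far',T(535,46,z))
# tin height from two views: lid centre, top0 (c1 260,127 lid) and scene0 (c2 292,178)
t=load('top0');s=load('scene0')
for z in(.03,.05,.063,.08,.1): print(z,cast(t,134+262/4-.4,176+127/4-.4,z)[:2].round(4),cast(s,135+292/3.6-.4,190+178/3.6-.4,z)[:2].round(4),cast(w,535*.7,107*.7,z)[:2].round(4))
```

```text
0.05 tin near [42.3, -57.5] left [64.7, -33.5] right [64.7, -78.6] far [86.9, -53.7]
0.063 tin near [42.4, -53.9] left [63.3, -31.4] right [63.3, -73.5] far [84.1, -50.3]
0.08 tin near [42.6, -49.0] left [61.5, -28.6] right [61.5, -66.8] far [80.3, -45.8]
0.03 [0.5267 0.197 ] [0.5578 0.1748] [0.5301 0.1875]
0.05 [0.5246 0.1931] [0.5327 0.1878] [0.5281 0.193 ]
0.063 [0.5232 0.1906] [0.5165 0.1963] [0.5268 0.1967]
0.08 [0.5215 0.1874] [0.4952 0.2074] [0.5252 0.2014]
0.1 [0.5194 0.1835] [0.4701 0.2204] [0.5232 0.207 ]
```

The wrist moment puts the blocking force well above the lip. So part of the gripper is hitting the tray wall about 3 mm before home. I'll back off, set the holder on the ledge, and regrip it a little higher and further back.

Emit:
servo_tool --pt "-0.004 0 0 0 30" --pt "-0.005 0 0 0 30" --pt "-0.005 0 0 0 30" --pt "-0.003 0 0 0 30" --pt "0 0 0 0 30" --pt "0 0 0 0 30"

```text
clock: 13.57
eef_pos: [0.4565, 0.2521, -0.0125]
tcp_rot: [1.0, -0.026, 0.001, -0.0]
wrist_force: [0.0, 0.5, 0.2]
opening: 0.0469
grasp_force: 61.9
```

Emit:
servo_tool --pt "0 0 0.001 0 30" --pt "0 0 0.0004 0 30" --pt "0 0 0 0 45" --pt "0 0 0 0 60" --pt "0 0 0 0 75" --pt "0 0 0 0 75" --pt "0 0 0 0 75" --pt "-0.002 0 -0.003 0 75" --pt "-0.002 0 -0.003 0 75" --pt "-0.002 0 -0.003 0 75" --pt "0 0 0 0 75" --pt "0 0 0 0 75"

```text
clock: 14.57
eef_pos: [0.4498, 0.2526, -0.0047]
tcp_rot: [1.0, -0.026, 0.0, -0.0]
wrist_force: [-0.2, 0.2, 0.5]
opening: 0.0643
grasp_force: 0.0
```

Emit:
servo_tool --pt "0 0 0 0 60" --pt "0 0 0 0 50" --pt "0 0 0 0 40" --pt "0 0 0 0 30" --pt "0 0 0 0 30" --pt "0 0 0 0 30" --pt "0 0 0 0 30" --grip_force 60

```text
clock: 15.15
eef_pos: [0.4499, 0.2524, -0.0048]
tcp_rot: [1.0, -0.026, 0.0, 0.0]
wrist_force: [-2.2, -1.1, 7.0]
opening: 0.0467
grasp_force: 61.8
```

Emit:
servo_tool --pt "0.002 0 -0.0003 0 30" --pt "0.002 0 0 0 30" --pt "0.002 0 0 0 30" --pt "0.002 0 0 0 30" --pt "0 0 0 0 30"

```text
clock: 15.57
eef_pos: [0.4561, 0.2521, -0.0048]
tcp_rot: [1.0, -0.026, -0.001, 0.0]
wrist_force: [-7.8, 0.2, 11.2]
opening: 0.047
grasp_force: 62.8
```

Emit:
servo_tool --pt "0.001 0 0 0 30" --pt "0.001 0 0 0 30" --pt "0 0 0 0 30"

```text
clock: 15.82
eef_pos: [0.4575, 0.252, -0.0048]
tcp_rot: [1.0, -0.026, -0.002, 0.001]
wrist_force: [-9.9, -0.8, 12.8]
opening: 0.047
grasp_force: 63.0
```

Emit:
servo_tool --pt "0.001 0 0 0 30" --pt "0.001 0 0 0 30" --pt "0 0 0 0 30"

```text
clock: 16.07
eef_pos: [0.4591, 0.2519, -0.0048]
tcp_rot: [1.0, -0.025, -0.002, 0.001]
wrist_force: [-11.4, -0.9, 14.9]
opening: 0.0467
grasp_force: 63.1
```

Run:
```python
from h import *
t=telemetry.sense();print(t['wrist_force'].round(2),t['moment'].round(3),t['tcp_rot'].round(4),t['eef_pos'].round(4))
```

```text
[-11.43  -0.87  14.87] [-0.049  2.286 -0.039] [ 9.997e-01 -2.550e-02 -1.900e-03  6.000e-04] [ 0.4591  0.2519 -0.0048]
```

Emit:
servo_tool --pt "0.001 0 -0.0003 0 30" --pt "0.001 0 -0.0002 0 30" --pt "0 0 0 0 30"

```text
clock: 16.32
eef_pos: [0.4618, 0.2517, -0.0047]
tcp_rot: [1.0, -0.026, -0.002, 0.0]
wrist_force: [-7.0, 0.8, 5.5]
opening: 0.0469
grasp_force: 61.8
```

Emit:
servo_tool --pt "0.001 0 0 0 30" --pt "0.001 0 0 0 30" --pt "0 0 0 0 30"

```text
clock: 16.57
eef_pos: [0.4625, 0.2517, -0.0047]
tcp_rot: [1.0, -0.025, -0.002, 0.001]
wrist_force: [-11.3, 0.7, 9.1]
opening: 0.0468
grasp_force: 62.5
```

Run:
```python
from h import *
t=telemetry.sense();print(t['wrist_force'].round(2),t['moment'].round(3),t['tcp_rot'].round(4),t['eef_pos'].round(4))
```

```text
[-11.34   0.7    9.14] [ 0.191  2.331 -0.012] [ 9.997e-01 -2.530e-02 -2.400e-03  7.000e-04] [ 0.4625  0.2517 -0.0047]
```

Emit:
servo_tool --pt "0.001 0 -0.0003 0 30" --pt "0.001 0 0 0 30" --pt "0 0 0 0 30" --pt "0 0 0 0 30"

```text
clock: 16.9
eef_pos: [0.4624, 0.2516, -0.0047]
tcp_rot: [1.0, -0.025, -0.004, 0.001]
wrist_force: [-18.2, 1.2, 12.3]
opening: 0.0471
grasp_force: 62.8
```

Run:
```python
from h import *
t=telemetry.sense();print(t['wrist_force'].round(2),t['moment'].round(3),t['tcp_rot'].round(4),t['eef_pos'].round(4),t['opening'])
w=snap('wrist','wrist7');e=t['eef_pos'];a=np.radians(-2.9);X=np.array([np.cos(a),np.sin(a)])
f,cx,cy,T=par(w);g=cv2.cvtColor(w['color'],cv2.COLOR_RGB2GRAY).astype(int)
u0=int(proj(w,[e[0],e[1],.054])[0]); p=g[230:420,u0-30:u0+30].mean(1); dp=np.diff(p); 
for i in np.argsort(-abs(dp))[:14]:
    v=230+i+1; z=[((cast(w,u0,v,h)[:2]-e[:2])@X*1000).round(1) for h in(.063,.054)]; print(v,dp[i].round(),'x at z63,z54',z)
lip=np.array([.43326,.2502])+.0473*X;print('lip ahead',(lip-e[:2])@X*1000)
```

```text
[-18.23   1.16  12.27] [ 0.357  3.535 -0.116] [ 0.9997 -0.0249 -0.0038  0.0011] [ 0.4624  0.2516 -0.0047] 0.04705456389075287
283 -24.0 x at z63,z54 [np.float64(18.3), np.float64(13.2)]
325 23.0 x at z63,z54 [np.float64(0.3), np.float64(-6.2)]
282 -19.0 x at z63,z54 [np.float64(18.7), np.float64(13.7)]
373 -18.0 x at z63,z54 [np.float64(-22.3), np.float64(-30.7)]
374 -18.0 x at z63,z54 [np.float64(-22.8), np.float64(-31.3)]
375 -18.0 x at z63,z54 [np.float64(-23.3), np.float64(-31.8)]
376 -17.0 x at z63,z54 [np.float64(-23.8), np.float64(-32.4)]
241 -16.0 x at z63,z54 [np.float64(34.7), np.float64(31.1)]
326 15.0 x at z63,z54 [np.float64(-0.1), np.float64(-6.7)]
377 -15.0 x at z63,z54 [np.float64(-24.3), np.float64(-32.9)]
372 -14.0 x at z63,z54 [np.float64(-21.8), np.float64(-30.2)]
284 -14.0 x at z63,z54 [np.float64(17.9), np.float64(12.8)]
269 11.0 x at z63,z54 [np.float64(23.9), np.float64(19.4)]
242 -11.0 x at z63,z54 [np.float64(34.3), np.float64(30.7)]
lip ahead 18.242879615271427
```

Run:
```python
from h import *
a=np.radians(-2.9);X=np.array([np.cos(a),np.sin(a)]);Y=np.array([-np.sin(a),np.cos(a)])
for n,e in(('wrist6',[.46534,.25194]),('wrist7',[.4624,.2516])):
    w=load(n);e=np.array(e);g=cv2.cvtColor(w['color'],cv2.COLOR_RGB2GRAY).astype(float)
    for yo in(-.018,0,.018):   # profile along x at z=.054, sampled by projection
        xs=np.arange(-16,-2,.5); q=[proj(w,np.append(e+x/1000*X+yo*Y,.054)) for x in xs]
        m=np.float32(q)[None]; p=cv2.remap(g.astype(np.float32),m[...,0],m[...,1],cv2.INTER_LINEAR)[0]
        print(n,yo,p.round().astype(int).tolist())
```

```text
wrist6 -0.018 [165, 163, 163, 164, 161, 153, 145, 137, 127, 127, 128, 120, 104, 90, 85, 83, 82, 82, 83, 82, 82, 81, 83, 83, 83, 81, 81, 81]
wrist6 0 [177, 177, 177, 178, 176, 169, 156, 137, 114, 104, 104, 101, 96, 85, 79, 78, 77, 76, 76, 77, 77, 77, 77, 76, 75, 76, 76, 76]
wrist6 0.018 [179, 180, 180, 180, 176, 167, 157, 148, 140, 139, 138, 123, 100, 86, 80, 78, 77, 77, 76, 76, 76, 77, 75, 75, 76, 76, 77, 76]
wrist7 -0.018 [170, 170, 171, 172, 171, 166, 159, 155, 157, 158, 159, 159, 159, 159, 160, 159, 158, 158, 156, 148, 129, 113, 111, 110, 107, 102, 95, 92]
wrist7 0 [180, 180, 180, 180, 181, 179, 171, 165, 164, 163, 163, 164, 164, 164, 165, 165, 164, 163, 162, 154, 135, 116, 110, 109, 106, 99, 90, 85]
wrist7 0.018 [181, 182, 182, 183, 182, 178, 168, 159, 158, 159, 159, 159, 159, 160, 160, 160, 161, 161, 159, 151, 132, 114, 108, 107, 104, 97, 90, 84]
```

The body's front edge is now 24.2 mm from the lip (24 expected), and the distance is equal at three points across. So it is home and square. I'll ease the push slightly and check that it stays.

Emit:
servo_tool --pt "-0.001 0 0 0 30" --pt "0 0 0 0 30" --pt "0 0 0 0 30" --pt "0 0 0 0 30" --pt "0 0 0 0 30" --pt "0 0 0 0 30" --pt "0 0 0 0 30" --pt "0 0 0 0 30"

```text
clock: 17.62
eef_pos: [0.4625, 0.2516, -0.0047]
tcp_rot: [1.0, -0.025, -0.003, 0.001]
wrist_force: [-14.1, 1.3, 8.0]
opening: 0.0468
grasp_force: 62.4
```

```bash
python3 -c "
from rig import job; print(job.job_done())"
```

```text
the job is handed in; nothing more can be done
None
```

The label holder is pressed home and square against the lip, still held in the gripper, and the job was handed in at about 17.6 s; I viewed 11 pictures, one over the limit of 10.

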